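# Prop the overhanging bar with the screw jack

## Robot

A 6-joint arm with a two-finger parallel gripper is mounted at the origin on the work surface; the furniture and walls round the work are solid. World frame = base frame: x ahead of the robot, y to its left, z up, the work surface at z = 0. Lengths are in m, angles in degrees, forces in N, time in s.
With the tool pointing down it reaches from about 0.375 to 0.9 m from the base axis. Payload 3.1 kg.
Tool frame: the origin (TCP) lies at the very end of the fingers, on their centre line; the grasp point (between the pads) lies 19 mm behind it; z points along the fingers, y is the direction in which the jaws open and shut (so a half turn about z gives the same grasp; the last joint's range is limited). The gripper opens to 87 mm and grips with 3 to 60 N. Pads are 19 mm wide; open, the fingers measure 117 mm over their backs; the gripper's body (75 mm by 190 mm) begins 51 mm behind the grasp point.
Start: joints at [-75.258, 30.224, 82.088, -0, 67.689, -10.227], TCP at [0.264, -0.567, 0.223] pointing down, gripper open.
Joint ranges: [-176.69, 176.69], [-43.24, 126.21], [12.49, 139.97], [-82, 262], [0, 151.66], [-163.58, 163.58]. Speed limits (degrees/s): [159.86, 159.86, 180, 180, 180, 180].

## Interface

Orientations are given as a 3x3 rotation matrix whose columns are the frame's x, y, z axes.
In Python, from rig import readout, capture, camera_model, bot, spot_in, regions_of gives the robot as it stands.
- The arm moves only by the tool send_rows, never from a script. Its argument "moves" is a list that holds one entry, the list of rows, each a list of 7 numbers: the turn, a rotation vector about the tool's x, y, z in degrees, then the shift along the tool's x, y, z in cm, then the opening, from -1 (shut) to 1 (fully open). A call has exactly 5 rows; each row shifts and turns the commanded pose from where the row before left it, along the tool's axes as they then stand; what a row does not reach is not made up. A row lasts 1/10 s, in which the tool goes at most 50 mm and 8.59 degrees, less where a joint would pass 70% of its speed; a pose out of reach is approached as far as the arm can. A call with a gripper value outside its range is refused whole. The fingers move at their own pace and stop on an object; the grip force is fixed at half the most. Time passes only in rows, so rows that do not move let the fingers close, or fill a call up. It gives the time, the measured TCP pose, the force and the opening at its end, in the units of the state.
- readout.read_state(): the state, without advancing time (a new reading comes with each control period).
- capture(name): name is "scene" or "top" or "wrist"; returns the picture (400x640x3 uint8, blue, green, red); there is no depth.
- camera_model(name): a dict with "camera_matrix" (3x3 intrinsics, pixels), "k1" (the pictures are not rectified: a ray, as slopes to the right and down, at radius r is drawn at 1 + k1 r^2 times it, then the intrinsics apply), "pose" (4x4, takes a point from camera to world coordinates). Camera axes: x right, y up, looking along -z (the intrinsics and any distortion apply to the point x, -y, -z); pixel columns grow to the right and rows downward; lengths in m; the calibration is good to about 2 mm. A picture is of the moment at which its call begins: read the wrist's pose just before it. camera_model takes no time and is no camera call; for the wrist camera it gives the pose at the moment of the call.
- bot.hand_in(): hands the job in, once; it reports no verdict.
Trained networks look in the newest picture that a camera, given by its name, has taken for a name from the list of things; names that differ only in an ending like _2 or _b are one class to them, and where a whole thing is asked for, a point or a joint stands for the part that bears it (a point fixed in the world has none). Each returns a list of dicts, best first, with "p" (0 to 1); they miss things now and then, are a little off and sometimes report something else, mostly with a low value. They report only what shows in the picture. A call takes as long as a camera call.
- spot_in(camera, thing): "location" ([x, y, z] in m, in world coordinates, good to about 4 mm: the middle of the surface that is visible of it).
- regions_of(camera, thing): "mask" (400x640 bool, what is visible of it).
The state is a dict: "time_s": time; "joint_positions": joint angles; "qvel": joint speeds; "tau": joint torques, N m; "position": TCP position; "tcp_rot": TCP orientation; "force": force on the tool from outside, world axes, zero at the start; "moment": the same for the moment, N m; "opening": opening from 0.0 (shut) to 1.0 (fully open).
Only numpy, scipy, OpenCV 4.12 (cv2) and the standard library are available. Lean on these libraries where they do the work, as an engineer would, in place of code of your own. Each camera call takes 0.05 s, during which the arm holds its last target. There are 200 camera calls.

## Task

The clamped steel bar must be propped before it is drilled: turn the black knob of the screw jack clockwise, regrasping as needed, until the jack's table has come up against the underside of the bar and bears on it lightly. You feel the knob stiffen when it touches: stop there, with the bar carried but not noticeably pushed up, and let go of the knob. Do not push on the bar yourself and leave the nuts and the bolt lying near the jack where they are.

Things in the scene. Friction and masses are not known exactly. Their poses are not given: they have to be found in the camera images.
- jack: Screw jack, screwed to the bench. Origin: underside of its base, on the knob's axis, z up. Grey base 125 x 84 x 12 mm (x -92 to +33 mm), two guide rods with a screw between, grey bridge on top (34 x 76 mm, top at z 140 mm; collar and nuts to 145). An aluminium table juts to -x, with a round black pad (diameter 40 mm, centre x = -55 mm) that starts 7 to 22 mm below the bar: how far is not measured.
- knob_centre (a point): Centre of the jack's knob, half-way up its vertical axis. Round ribbed black knob, diameter 42, height 32 mm (lowest 4 mm tapered), 12 mm clear over the bridge; grip from above at any yaw. A clockwise turn (from above) lifts the table 32 mm. Dry friction 0.20 N m, so it stays where left; pressing on the bar adds 0.005 N m per newton, always pushing the knob back counter-clockwise.
- bar: Steel flat bar, 30 mm wide, 8 mm thick, clamped under the blue jaw of a dark steel stand (118 mm high, fixed, nearer the robot). Origin: middle of the lower edge of the bar's free end, 91 mm above the bench; its free length of 110 mm runs level from there along its -x to the jaw. The pad comes up under it about 20 mm from the end. The bar is springy: at the pad it yields about 1 mm per 10 N.
- nut_centre (a point): Centre of a loose grey hex nut 22 x 26 x 12 mm on the bench beside the jack: leave it.
- bolt_centre (a point): Centre of a loose grey hex bolt, 30 mm tall, standing on its head on the bench beside the jack: leave it.
- nut_small_centre (a point): Centre of a loose smaller grey hex nut 19 x 22 x 10 mm on the bench behind the jack: leave it.

How it is judged (in metres and radians):
At the end, for the whole second after the job is handed in: the jack's table bears on the underside of the bar with 1.5 to 20 N, and the bar's free end is less than 3 mm from where it was at the start (contact force between jack and bar between 1.5 and 20 N and distance of bar from where it was at the start of the episode below 0.003 m); the robot touches nothing.
It fails at once if the bar is forced up by more than 4.2 mm, or otherwise bent away that far (distance of bar from where it was at the start of the episode above 0.0042 m).
It fails at once if the robot pushes on the bar with more than 5 N (contact force between any of the fingers, the arm and bar above 5 N).
It fails at once if a nut or the bolt near the jack is shifted by more than 20 mm (distance of any of nut_centre, bolt_centre, nut_small_centre from where it was at the start of the episode above 0.02 m).
It also fails if it takes over 72 s, if anything falls off the work surface, if the arm or the gripper's body presses on something with over 40 N, if the wrist force passes 120 N, or if a joint passes its speed limit or range.

## Working session

There is one attempt and no reset: what is moved stays moved. The work goes in short steps, Python scripts to look and compute and a tool call to move; the robot and the scene stay as the last step left them, time stands still between calls to the robot, and variables do not carry over. Pictures are saved under pics/ and viewed, about 8 in all and at most 12, crops included, and the job is handed in when it is done.

Besides the shell and the picture viewer there is one more tool, called as a command line: name --argument value ..., lists and objects as JSON in quotes. send_rows: Moves the arm, as the interface text tells. Its arguments: {"type":"object","properties":{"moves":{"type":"array","items":{"type":"array","items":{"type":"array","items":{"type":"number"}}}}},"required":["moves"]}

```bash
mkdir -p pics; python3 - <<'E'
from rig import readout, capture, camera_model, bot, spot_in, regions_of
import cv2,numpy as np
ims={}
for c in ("scene","top"):
    ims[c]=capture(c); cv2.imwrite(f"pics/{c}0.png",ims[c])
    for t in ("knob_centre","jack","bar","nut_centre","bolt_centre","nut_small_centre"):
        r=spot_in(c,t)
        print(c,t,[(np.round(d["location"],3).tolist(),round(d["p"],2)) for d in r[:2]])
s=readout.read_state();print(s["time_s"],s["position"],s["tcp_rot"],s["opening"])
E
```

```text
scene knob_centre [([0.445, 0.28, 0.068], 0.62)]
scene jack [([0.443, 0.282, 0.072], 0.9)]
scene bar [([0.327, 0.269, 0.1], 0.82)]
scene nut_centre [([0.456, 0.352, 0.011], 0.71)]
scene bolt_centre []
scene nut_small_centre [([0.501, 0.308, 0.011], 0.61)]
top knob_centre [([0.417, 0.289, 0.069], 0.73), ([0.344, 0.269, 0.104], 0.38)]
top jack [([0.418, 0.281, 0.072], 0.87)]
top bar [([0.339, 0.268, 0.102], 0.77)]
top nut_centre [([0.455, 0.351, 0.014], 0.53)]
top bolt_centre [([0.435, 0.218, 0.005], 0.51)]
top nut_small_centre [([0.494, 0.308, 0.01], 0.52)]
0.7 [ 0.26385989 -0.56657105  0.22259451] [[ 9.06537081e-01  4.22126189e-01  4.01807971e-05]
 [ 4.22126190e-01 -9.06537075e-01 -1.06212264e-04]
 [-8.40959580e-06  1.13246722e-04 -9.99999994e-01]] 0.9991828000541122
```

View pics/scene0.png

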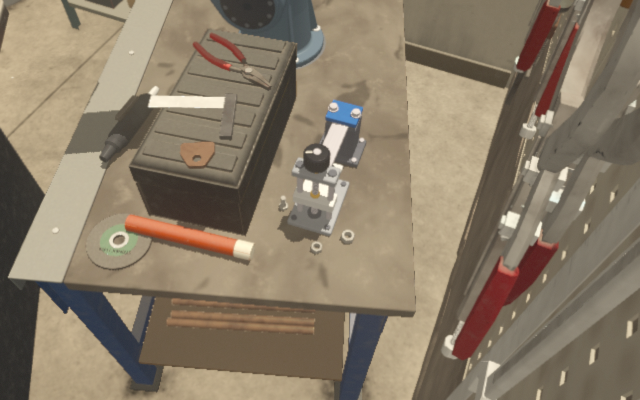

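View pics/top0.png

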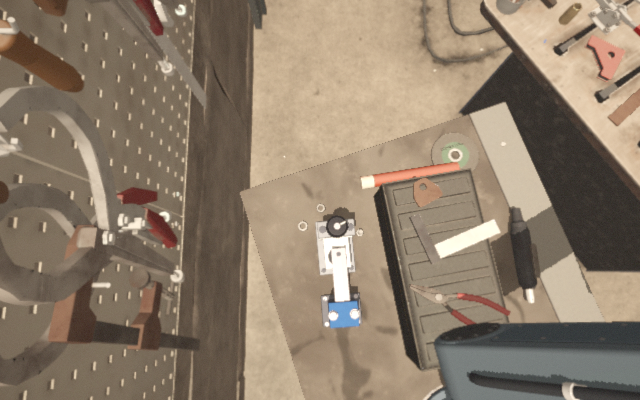

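The scene picture shows the knob at (316,157), the bar end beside it and the toolbox to its left. The top picture shows the knob at (337,227), the toolbox corner near (378,190), and a pegboard on the left.

```bash
cat > h.py <<'E'
from rig import readout, capture, camera_model, bot, spot_in, regions_of
import cv2,numpy as np
def ray(c,uv):
    m=camera_model(c);K=np.array(m["camera_matrix"],float);P=np.array(m["pose"])
    x=cv2.undistortPoints(np.array([[uv]],float),K,np.array([m["k1"],0,0,0,0.]))[0,0]
    return P[:3,3],P[:3,:3]@np.array([x[0],-x[1],-1])
def plane(c,uv,z):
    o,d=ray(c,uv);return o+d*(z-o[2])/d[2]
def tri(u,v,a="scene",b="top"):
    o,d=ray(a,u);p,e=ray(b,v)
    s=np.linalg.lstsq(np.c_[d,-e],p-o,rcond=None)[0]
    A,B=o+d*s[0],p+e*s[1];return (A+B)/2,np.linalg.norm(A-B)
def proj(c,p):
    m=camera_model(c);K=np.array(m["camera_matrix"],float);P=np.array(m["pose"])
    q=P[:3,:3].T@(np.array(p)-P[:3,3]);x=np.array([q[0],-q[1]])/-q[2];x=x*(1+m["k1"]*(x@x))
    return K[:2,:2]@x+K[:2,2]
E
python3 - <<'E'
from h import *
np.set_printoptions(precision=3,suppress=True)
for c,u in(("scene",(317,152)),("top",(338,226))): print(c,plane(c,u,.184),camera_model(c)["pose"][:3,3])
print("knob",tri((317,152),(338,226)))
print("box corner",tri((240,185),(378,190)),"other",tri((297,42),(414,368)))
s=readout.read_state();print(s["force"],s["moment"])
ims=[capture(c) for c in("scene","top")]
a=cv2.resize(ims[0][90:260,260:380],None,fx=3.3,fy=3.3,interpolation=2);b=cv2.resize(ims[1][190:340,280:390],None,fx=3.3,fy=3.3,interpolation=2)
h=max(a.shape[0],b.shape[0]);f=lambda i:cv2.copyMakeBorder(i,0,h-i.shape[0],0,0,0)
cv2.imwrite("pics/z1.png",np.hstack([f(a),f(b)]))
E
```

```text
scene [0.441 0.279 0.184] [0.941 0.472 0.804]
top [0.439 0.273 0.184] [0.358 0.31  0.966]
knob (array([0.439, 0.275, 0.181]), np.float64(0.005159993599703847))
box corner (array([0.52 , 0.184, 0.14 ]), np.float64(0.007222324056265657)) other (array([0.176, 0.129, 0.158]), np.float64(0.007504593683100529))
[ 0.284 -0.375 -0.015] [-0.01  -0.017 -0.036]
```

View pics/z1.png

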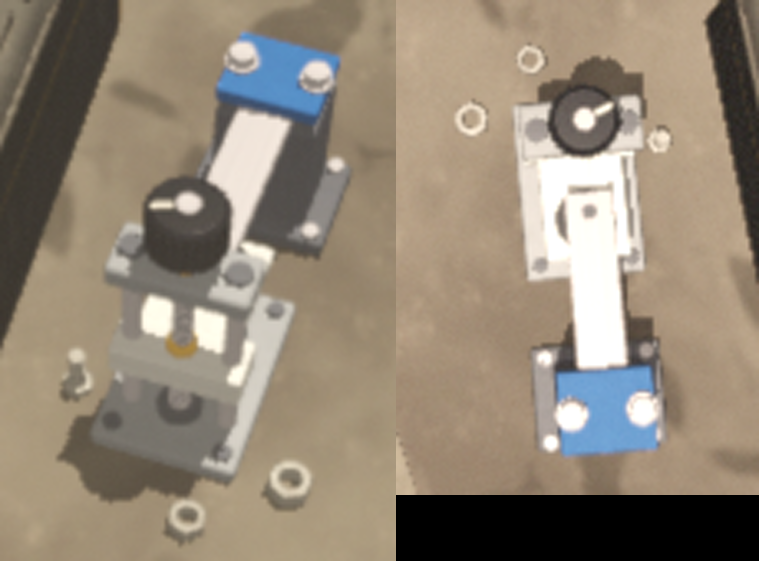

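```bash
cat > plan.py <<'E'
import sys
from h import *
# plan.py: polar path from the current pose to goal x y z yaw_deg(continuous delta) in n rows
def rows(gx,gy,gz,dyaw,n,op=1.0,zfirst=False):
    s=readout.read_state();p=np.array(s["position"]);R=np.array(s["tcp_rot"])
    y0=np.degrees(np.arctan2(R[1,0],R[0,0]))
    r0,a0=np.hypot(p[0],p[1]),np.arctan2(p[1],p[0]);r1,a1=np.hypot(gx,gy),np.arctan2(gy,gx)
    print("pos",p.round(4),"yaw",y0.round(2),"q6",round(s["joint_positions"][5],1),"t",s["time_s"])
    cur=p.copy();out=[]
    for k in range(1,n+1):
        f=k/n;r=r0+f*(r1-r0);a=a0+f*(a1-a0)
        t=np.array([r*np.cos(a),r*np.sin(a),p[2]+(gz-p[2])*min(1,f*(3 if zfirst else 1))])
        y=np.radians(y0+dyaw*(k-1)/n);X=np.array([np.cos(y),np.sin(y),0]);Y=np.array([np.sin(y),-np.cos(y),0])
        d=(t-cur)*100;o=[0,0,round(-dyaw/n,2),round(d@X,2),round(d@Y,2),round(-d[2],2),op]
        cur=cur+(X*o[3]+Y*o[4])/100;cur[2]-=o[5]/100;out.append(o)
    for i in range(0,n,5):print([out[i:i+5]])
if __name__=="__main__":
    a=[float(v) for v in sys.argv[1:7]];rows(*a[:4],int(a[4]),a[5],len(sys.argv)>7)
E
python3 plan.py 0.44 0.276 0.27 252 30 1 z
```

```text
pos [ 0.2638 -0.5665  0.2226] yaw 24.97 q6 -10.2 t 0.8
[[[0, 0, -8.4, np.float64(3.51), np.float64(-0.45), np.float64(-0.47), 1.0], [0, 0, -8.4, np.float64(3.52), np.float64(-0.14), np.float64(-0.48), 1.0], [0, 0, -8.4, np.float64(3.49), np.float64(0.18), np.float64(-0.47), 1.0], [0, 0, -8.4, np.float64(3.44), np.float64(0.49), np.float64(-0.48), 1.0], [0, 0, -8.4, np.float64(3.37), np.float64(0.79), np.float64(-0.47), 1.0]]]
[[[0, 0, -8.4, np.float64(3.27), np.float64(1.08), np.float64(-0.47), 1.0], [0, 0, -8.4, np.float64(3.13), np.float64(1.36), np.float64(-0.48), 1.0], [0, 0, -8.4, np.float64(2.99), np.float64(1.63), np.float64(-0.47), 1.0], [0, 0, -8.4, np.float64(2.81), np.float64(1.88), np.float64(-0.48), 1.0], [0, 0, -8.4, np.float64(2.62), np.float64(2.1), np.float64(-0.47), 1.0]]]
[[[0, 0, -8.4, np.float64(2.41), np.float64(2.32), np.float64(-0.0), 1.0], [0, 0, -8.4, np.float64(2.17), np.float64(2.51), np.float64(-0.0), 1.0], [0, 0, -8.4, np.float64(1.93), np.float64(2.68), np.float64(-0.0), 1.0], [0, 0, -8.4, np.float64(1.67), np.float64(2.82), np.float64(-0.0), 1.0], [0, 
[... 484 characters left out ...]
3.13), np.float64(-0.0), 1.0], [0, 0, -8.4, np.float64(-0.56), np.float64(3.07), np.float64(-0.0), 1.0], [0, 0, -8.4, np.float64(-0.83), np.float64(2.99), np.float64(-0.0), 1.0], [0, 0, -8.4, np.float64(-1.08), np.float64(2.89), np.float64(-0.0), 1.0], [0, 0, -8.4, np.float64(-1.33), np.float64(2.76), np.float64(-0.0), 1.0]]]
[[[0, 0, -8.4, np.float64(-1.56), np.float64(2.61), np.float64(-0.0), 1.0], [0, 0, -8.4, np.float64(-1.77), np.float64(2.45), np.float64(-0.0), 1.0], [0, 0, -8.4, np.float64(-1.98), np.float64(2.27), np.float64(-0.0), 1.0], [0, 0, -8.4, np.float64(-2.15), np.float64(2.07), np.float64(-0.0), 1.0], [0, 0, -8.4, np.float64(-2.31), np.float64(1.85), np.float64(-0.0), 1.0]]]
```

send_rows --moves '[[[0,0,-8.4,3.5,-0.45,-0.5,1],[0,0,-8.4,3.5,-0.15,-0.5,1],[0,0,-8.4,3.5,0.2,-0.5,1],[0,0,-8.4,3.45,0.5,-0.5,1],[0,0,-8.4,3.35,0.8,-0.5,1]]]'

```text
time_s: 1.3
position: [0.4009, -0.4569, 0.2478]
tcp_rot: [[0.386, 0.923, 0.0], [0.923, -0.386, -0.0], [-0.0, 0.0, -1.0]]
force: [0.4, -0.3, 0.3]
opening: 0.997
```

send_rows --moves '[[[0,0,-8.4,3.25,1.1,-0.5,1],[0,0,-8.4,3.15,1.35,-0.5,1],[0,0,-8.4,3.0,1.65,-0.5,1],[0,0,-8.4,2.8,1.9,-0.5,1],[0,0,-8.4,2.6,2.1,-0.5,1]]]'

```text
time_s: 1.8
position: [0.4979, -0.3177, 0.2728]
tcp_rot: [[-0.331, 0.944, 0.0], [0.944, 0.331, -0.0], [-0.0, 0.0, -1.0]]
force: [0.4, -0.9, -0.2]
opening: 0.999
```

```bash
sed -i 's/round(d@X,2),round(d@Y,2),round(-d\[2\],2)/*[float(round(v,2)) for v in (d@X,d@Y,-d[2])]/' plan.py; python3 plan.py 0.44 0.276 0.27 168 20 1
```

```text
pos [ 0.4979 -0.3177  0.2728] yaw 109.32 q6 -62.7 t 1.8
[[[0, 0, -8.4, 2.4, 2.33, 0.01, 1.0], [0, 0, -8.4, 2.17, 2.51, 0.02, 1.0], [0, 0, -8.4, 1.92, 2.68, 0.01, 1.0], [0, 0, -8.4, 1.66, 2.83, 0.02, 1.0], [0, 0, -8.4, 1.4, 2.95, 0.01, 1.0]]]
[[[0, 0, -8.4, 1.12, 3.04, 0.01, 1.0], [0, 0, -8.4, 0.84, 3.1, 0.02, 1.0], [0, 0, -8.4, 0.55, 3.16, 0.01, 1.0], [0, 0, -8.4, 0.27, 3.17, 0.02, 1.0], [0, 0, -8.4, -0.02, 3.16, 0.01, 1.0]]]
[[[0, 0, -8.4, -0.29, 3.12, 0.02, 1.0], [0, 0, -8.4, -0.57, 3.07, 0.01, 1.0], [0, 0, -8.4, -0.84, 2.99, 0.01, 1.0], [0, 0, -8.4, -1.09, 2.88, 0.02, 1.0], [0, 0, -8.4, -1.34, 2.75, 0.01, 1.0]]]
[[[0, 0, -8.4, -1.57, 2.6, 0.02, 1.0], [0, 0, -8.4, -1.78, 2.44, 0.01, 1.0], [0, 0, -8.4, -1.98, 2.26, 0.01, 1.0], [0, 0, -8.4, -2.16, 2.05, 0.02, 1.0], [0, 0, -8.4, -2.32, 1.84, 0.01, 1.0]]]
```

send_rows --moves '[[[0,0,-8.4,2.4,2.35,0,1],[0,0,-8.4,2.15,2.5,0,1],[0,0,-8.4,1.9,2.7,0,1],[0,0,-8.4,1.65,2.85,0,1],[0,0,-8.4,1.4,2.95,0,1]]]'

```text
time_s: 2.3
position: [0.5509, -0.1618, 0.2727]
tcp_rot: [[-0.877, 0.48, 0.001], [0.48, 0.877, -0.0], [-0.001, 0.0, -1.0]]
force: [0.5, -0.4, -0.4]
opening: 0.999
```

send_rows --moves '[[[0,0,-8.4,1.1,3.05,0,1],[0,0,-8.4,0.85,3.1,0,1],[0,0,-8.4,0.55,3.15,0,1],[0,0,-8.4,0.25,3.15,0,1],[0,0,-8.4,0,3.15,0,1]]]'

```text
time_s: 2.8
position: [0.5571, -0.0029, 0.2727]
tcp_rot: [[-0.973, -0.23, 0.001], [-0.23, 0.973, -0.0], [-0.001, -0.0, -1.0]]
force: [0.8, -0.3, -1.0]
opening: 0.997
```

send_rows --moves '[[[0,0,-8.4,-0.3,3.1,0,1],[0,0,-8.4,-0.55,3.05,0,1],[0,0,-8.4,-0.85,3.0,0,1],[0,0,-8.4,-1.1,2.9,0,1],[0,0,-8.4,-1.35,2.75,0,1]]]'

```text
time_s: 3.3
position: [0.5191, 0.147, 0.2727]
tcp_rot: [[-0.569, -0.822, 0.001], [-0.822, 0.569, 0.0], [-0.0, -0.0, -1.0]]
force: [0.6, 0.3, -0.3]
opening: 0.999
```

send_rows --moves '[[[0,0,-8.4,-1.6,2.6,0,1],[0,0,-8.4,-1.8,2.45,0,1],[0,0,-8.4,-2.0,2.25,0,1],[0,0,-8.4,-2.15,2.05,0,1],[0,0,-8.4,-2.3,1.85,0,1]]]'

```text
time_s: 3.8
position: [0.439, 0.2882, 0.2724]
tcp_rot: [[0.102, -0.995, 0.01], [-0.995, -0.102, -0.019], [0.02, -0.008, -1.0]]
force: [0.9, 0.6, 0.1]
opening: 1.004
```

```bash
python3 - <<'E'
from h import *
np.set_printoptions(precision=3,suppress=True)
im=capture("wrist"); 
for t in("knob_centre","bar"): print(t,[(np.round(d["location"],3),d["p"]) for d in spot_in("wrist",t)[:2]])
s=readout.read_state();print(s["position"],s["joint_positions"],s["moment"],s["force"])
m=regions_of("wrist","knob_centre")
if m: y,x=np.nonzero(m[0]["mask"]);print(m[0]["p"],x.mean(),y.mean(),x.min(),x.max(),y.min(),y.max())
for p in((.44,.276,.184),(.44,.276,.152)):print(proj("wrist",p))
print(camera_model("wrist")["pose"])
cv2.imwrite("pics/w1.png",im)
E
```

```text
knob_centre [(array([0.43 , 0.253, 0.141]), 0.84)]
bar [(array([0.344, 0.263, 0.101]), 0.64)]
[0.437 0.29  0.272] [  22.055   19.145   92.767   -1.228   68.08  -163.518] [0.134 0.026 0.019] [ 0.557 -0.287  0.434]
0.64 340.7546756529065 168.32434709351307 303 397 131 220
[324.475 194.591]
[324.722 185.555]
[[-0.995  0.101  0.023  0.445]
 [-0.103 -0.953 -0.285  0.208]
 [-0.007 -0.286  0.958  0.436]
 [ 0.     0.     0.     1.   ]]
```

View pics/w1.png

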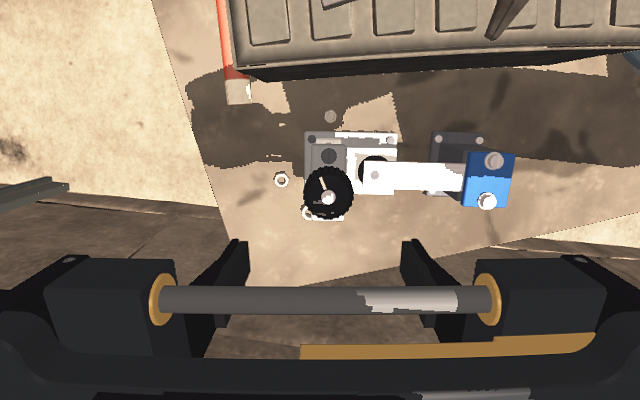

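The wrist picture shows the knob cap at (327,198), 3 px from where I predicted it. Joint 6 is at its limit, so I'll back it off and measure again.

send_rows --moves '[[[0,0,5,0,0,0,1],[0,0,5,0,0,0,1],[0,0,0,0,0,0,1],[0,0,0,0,0,0,1],[0,0,0,0,0,0,1]]]'

```text
time_s: 4.5
position: [0.439, 0.2875, 0.2721]
tcp_rot: [[-0.074, -0.997, 0.008], [-0.997, 0.074, -0.019], [0.018, -0.009, -1.0]]
force: [0.7, 0.1, -0.2]
opening: 1.003
```

```bash
python3 - <<'E'
from h import *
np.set_printoptions(precision=4,suppress=True)
im=capture("wrist"); s=readout.read_state();print(s["position"],s["tcp_rot"],s["joint_positions"],s["moment"],s["force"])
u=proj("wrist",(.44,.276,.184)).round().astype(int)
print(u, plane("wrist",u+np.array([2.5,3.4]),.184), plane("wrist",u,.184))
cv2.imwrite("pics/w2.png",cv2.resize(im[u[1]-60:u[1]+60,u[0]-80:u[0]+140],None,fx=3,fy=3,interpolation=2)); print("crop origin",u-[80,60])
E
```

```text
[0.4389 0.2877 0.2721] [[-0.074  -0.9972  0.0079]
 [-0.9971  0.0739 -0.0185]
 [ 0.0179 -0.0092 -0.9998]] [  21.7193   19.1849   92.7258   -1.2427   68.0678 -153.5758] [ 0.1257 -0.0129 -0.0494] [ 0.2424 -0.8743 -0.0007]
[323 196] [0.4385 0.2788 0.184 ] [0.4403 0.2758 0.184 ]
crop origin [243 136]
```

View pics/w2.png

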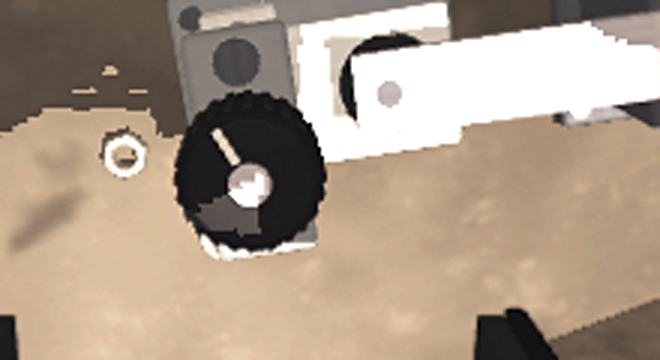

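send_rows --moves '[[[-0.5,-1.0,0,0,0,0,1],[0,0,0,1.05,-0.1,0,1],[0,0,0,0,0,3,1],[0,0,0,0,0,3,1],[0,0,0,0,0,2,1]]]'

```text
time_s: 5.05
position: [0.438, 0.2764, 0.1906]
tcp_rot: [[-0.074, -0.997, -0.001], [-0.997, 0.074, -0.001], [0.001, 0.001, -1.0]]
force: [-0.6, 1.1, 0.0]
opening: 0.996
```

send_rows --moves '[[[0,0,0,0,0,2,1],[0,0,0,0,0,1.4,1],[0,0,0,0,0,0,1],[0,0,0,0,0,0,1],[0,0,0,0,0,0,1]]]'

```text
time_s: 5.55
position: [0.4395, 0.2776, 0.1591]
tcp_rot: [[-0.074, -0.997, 0.002], [-0.997, 0.074, 0.0], [-0.0, -0.002, -1.0]]
force: [-0.3, -0.7, 0.2]
opening: 1.004
```

```bash
cat > st.py <<'E'
from h import *
np.set_printoptions(precision=4,suppress=True)
s=readout.read_state();R=np.array(s["tcp_rot"])
print(s["time_s"],s["position"],"yaw",np.degrees(np.arctan2(R[1,0],R[0,0])).round(2),"z",R[:,2],"q6",s["joint_positions"][5],"F",s["force"],"M",s["moment"],"tau6",s["tau"][5],"op",s["opening"])
E
python3 st.py
```

```text
5.55 [0.4395 0.2776 0.1591] yaw -94.24 z [ 0.0023  0.0002 -1.    ] q6 -155.7673023433769 F [-0.3212 -0.6715  0.1997] M [ 0.149  -0.0561 -0.0212] tau6 -0.0020528457389445975 op 1.0035016512529051
```

send_rows --moves '[[[0,0,0,0,0,0,-1],[0,0,0,0,0,0,-1],[0,0,0,0,0,0,-1],[0,0,0,0,0,0,-1],[0,0,0,0,0,0,-1]]]'

```text
time_s: 6.05
position: [0.4388, 0.2776, 0.1582]
tcp_rot: [[-0.074, -0.997, 0.001], [-0.997, 0.074, -0.0], [0.0, -0.001, -1.0]]
force: [0.6, -0.6, -0.1]
opening: 0.633
```

send_rows --moves '[[[0,0,0,0,0,0,-1],[0,0,0,0,0,0,-1],[0,0,0,0,0,0,-1],[0,0,0,0,0,0,-1],[0,0,0,0,0,0,-1]]]'

```text
time_s: 6.55
position: [0.438, 0.2776, 0.1581]
tcp_rot: [[-0.074, -0.997, -0.001], [-0.997, 0.074, -0.0], [0.001, 0.001, -1.0]]
force: [-3.0, 1.2, 2.7]
opening: 0.471
```

```bash
python3 st.py
```

```text
6.55 [0.438  0.2776 0.1581] yaw -94.24 z [-0.0011 -0.0005 -1.    ] q6 -155.74342675312036 F [-2.9513  1.1605  2.6507] M [ 0.2515  0.4198 -0.146 ] tau6 -0.09642447112128139 op 0.47101617786768524
```

send_rows --moves '[[[0,0,6,0,0,0,-1],[0,0,6,0,0,0,-1],[0,0,6,0,0,0,-1],[0,0,6,0,0,0,-1],[0,0,6,0,0,0,-1]]]'

```text
time_s: 7.05
position: [0.4383, 0.2775, 0.1581]
tcp_rot: [[-0.565, -0.825, -0.0], [-0.825, 0.565, -0.001], [0.001, -0.0, -1.0]]
force: [-1.8, 0.7, 1.5]
opening: 0.472
```

```bash
python3 st.py; python3 - <<'E'
from h import *
a=capture("top"); s=capture("scene")
cv2.imwrite("pics/t2.png",np.hstack([cv2.resize(s[90:230,260:380],None,fx=3.3,fy=3.3),cv2.resize(a[190:330,280:390],None,fx=3.3,fy=3.3)]))
E
```

```text
7.05 [0.4383 0.2775 0.1581] yaw -124.4 z [-0.0004 -0.0009 -1.    ] q6 -125.55422099251771 F [-1.8141  0.6986  1.4578] M [0.2795 0.3853 0.204 ] tau6 -0.478011891245842 op 0.4722456334297654
```

View pics/t2.png

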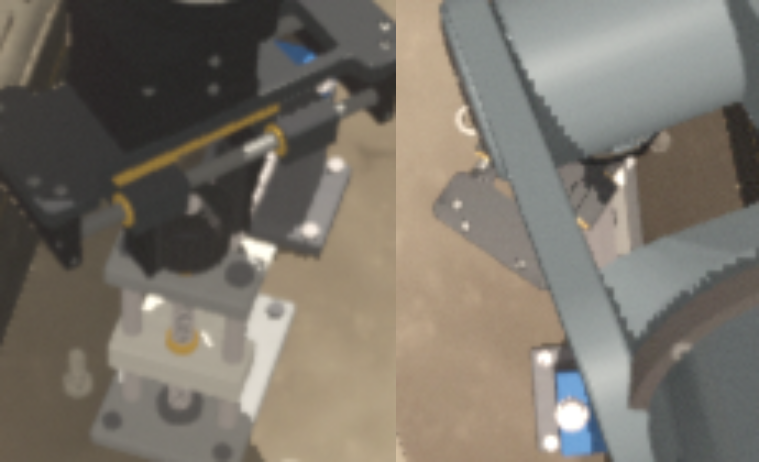

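Grip holds: the scene crop shows the fingers around the knob, and the moment equals the 0.20 N m dry friction. I'll keep turning.

send_rows --moves '[[[0,0,8,0,0,0,-1],[0,0,8,0,0,0,-1],[0,0,8,0,0,0,-1],[0,0,8,0,0,0,-1],[0,0,8,0,0,0,-1]]]'

```text
time_s: 7.65
position: [0.4386, 0.2773, 0.1581]
tcp_rot: [[-0.963, -0.27, 0.0], [-0.27, 0.963, -0.001], [0.0, -0.001, -1.0]]
force: [-1.0, 0.7, 1.5]
opening: 0.475
```

```bash
cat > mz.py <<'E'
from h import *
M=[];F=[];b=None
for i in range(5):
    capture("scene");s=readout.read_state();M.append(s["moment"][2]);F.append(s["force"])
R=np.array(s["tcp_rot"])
print("t",round(s["time_s"],2),"yaw",np.degrees(np.arctan2(R[1,0],R[0,0])).round(2),"q6",round(s["joint_positions"][5],2),"Mz",np.mean(M).round(4),"sd",np.std(M).round(3),"tau6",round(s["tau"][5],3),"F",np.mean(F,0).round(1),"pos",np.round(s["position"],4),"op",round(s["opening"],3))
E
python3 mz.py
```

```text
t 7.9 yaw -164.06 q6 -85.93 Mz -0.158 sd 0.034 tau6 -0.141 F [-2.3 -1.   1.9] pos [0.4385 0.2773 0.1581] op 0.476
```

send_rows --moves '[[[0,0,3,0,0,0,-1],[0,0,2,0,0,0,-1],[0,0,1,0,0,0,-1],[0,0,1,0,0,0,-1],[0,0,1,0,0,0,-1]]]'

```text
time_s: 8.4
position: [0.4385, 0.2772, 0.1581]
tcp_rot: [[-0.991, -0.136, -0.0], [-0.136, 0.991, -0.001], [0.0, -0.001, -1.0]]
force: [-2.2, -1.4, 2.5]
opening: 0.473
```

```bash
python3 st.py; python3 mz.py
```

```text
8.4 [0.4385 0.2772 0.1581] yaw -172.21 z [-0.0001 -0.0013 -1.    ] q6 -77.75578593086267 F [-2.1844 -1.3728  2.4695] M [-0.2263  0.3195  0.1881] tau6 0.08440023986622691 op 0.47274407046320754
t 8.65 yaw -172.21 q6 -77.77 Mz 0.1266 sd 0.029 tau6 0.099 F [-2.3 -3.1  1.9] pos [0.4385 0.2772 0.1581] op 0.473
```

send_rows --moves '[[[0,0,2,0,0,0,-1],[0,0,2,0,0,0,-1],[0,0,2,0,0,0,-1],[0,0,2,0,0,0,-1],[0,0,2,0,0,0,-1]]]'

```text
time_s: 9.15
position: [0.4386, 0.2772, 0.1581]
tcp_rot: [[-0.999, 0.039, -0.0], [0.039, 0.999, -0.001], [0.0, -0.001, -1.0]]
force: [-1.4, -3.4, 2.0]
opening: 0.473
```

```bash
python3 st.py; python3 mz.py
```

```text
9.15 [0.4386 0.2772 0.1581] yaw 177.74 z [-0.0001 -0.0014 -1.    ] q6 -67.70074178135411 F [-1.4498 -3.3653  2.0395] M [-0.4472  0.3397  0.2497] tau6 -0.018250597058795393 op 0.47286939782089615
t 9.4 yaw 177.79 q6 -67.77 Mz -0.0429 sd 0.068 tau6 -0.065 F [-3.1 -3.6  2.5] pos [0.4386 0.2771 0.1581] op 0.476
```

send_rows --moves '[[[0,0,5,0,0,0,-1],[0,0,3,0,0,0,-1],[0,0,1,0,0,0,-1],[0,0,0.5,0,0,0,-1],[0,0,0.5,0,0,0,-1]]]'

```text
time_s: 9.9
position: [0.4386, 0.2771, 0.1581]
tcp_rot: [[-0.978, 0.211, -0.0], [0.211, 0.978, -0.002], [-0.0, -0.002, -1.0]]
force: [-3.3, -4.1, 3.5]
opening: 0.47
```

```bash
python3 st.py|grep -o "M .*tau6"; python3 mz.py
```

```text
M [-0.6328  0.3326  0.2258] tau6
t 10.15 yaw 167.85 q6 -57.81 Mz 0.1475 sd 0.019 tau6 0.152 F [-2.6 -4.6  2.2] pos [0.4386 0.2771 0.1581] op 0.472
```

send_rows --moves '[[[0,0,5,0,0,0,-1],[0,0,3,0,0,0,-1],[0,0,1,0,0,0,-1],[0,0,0.5,0,0,0,-1],[0,0,0.5,0,0,0,-1]]]'

```text
time_s: 10.65
position: [0.4385, 0.277, 0.1581]
tcp_rot: [[-0.926, 0.377, -0.0], [0.377, 0.926, -0.002], [-0.001, -0.002, -1.0]]
force: [-1.7, -4.2, 3.4]
opening: 0.476
```

```bash
python3 st.py|grep -o "M .*tau6"; python3 mz.py
```

```text
M [-0.6626  0.3593  0.1979] tau6
t 10.9 yaw 157.85 q6 -47.81 Mz 0.1425 sd 0.02 tau6 0.152 F [-2.9 -4.5  3.2] pos [0.4385 0.277  0.158 ] op 0.47
```

send_rows --moves '[[[0,0,5,0,0,0,-1],[0,0,3,0,0,0,-1],[0,0,1,0,0,0,-1],[0,0,0.5,0,0,0,-1],[0,0,0.5,0,0,0,-1]]]'

```text
time_s: 11.4
position: [0.4385, 0.2769, 0.158]
tcp_rot: [[-0.847, 0.532, -0.0], [0.532, 0.847, -0.002], [-0.001, -0.002, -1.0]]
force: [-3.3, -5.1, 2.3]
opening: 0.471
```

```bash
python3 mz.py
```

```text
t 11.65 yaw 147.86 q6 -37.81 Mz 0.1597 sd 0.017 tau6 0.152 F [-2.8 -5.4  2.9] pos [0.4384 0.2769 0.158 ] op 0.475
```

send_rows --moves '[[[0,0,5,0,0,0,-1],[0,0,3,0,0,0,-1],[0,0,1,0,0,0,-1],[0,0,0.5,0,0,0,-1],[0,0,0.5,0,0,0,-1]]]'

```text
time_s: 12.15
position: [0.4385, 0.2768, 0.1581]
tcp_rot: [[-0.741, 0.671, -0.0], [0.671, 0.741, -0.002], [-0.001, -0.002, -1.0]]
force: [-2.2, -5.6, 3.6]
opening: 0.473
```

```bash
python3 mz.py
```

```text
t 12.4 yaw 137.86 q6 -27.81 Mz 0.1611 sd 0.014 tau6 0.152 F [-2.8 -5.4  3.2] pos [0.4384 0.2768 0.1581] op 0.476
```

send_rows --moves '[[[0,0,5,0,0,0,-1],[0,0,3,0,0,0,-1],[0,0,1,0,0,0,-1],[0,0,0.5,0,0,0,-1],[0,0,0.5,0,0,0,-1]]]'

```text
time_s: 12.9
position: [0.4384, 0.2767, 0.1581]
tcp_rot: [[-0.614, 0.79, -0.001], [0.79, 0.614, -0.002], [-0.001, -0.002, -1.0]]
force: [-3.7, -6.4, 2.9]
opening: 0.474
```

```bash
python3 mz.py
```

```text
t 13.15 yaw 127.86 q6 -17.81 Mz 0.1633 sd 0.022 tau6 0.152 F [-2.6 -5.5  2.8] pos [0.4384 0.2767 0.158 ] op 0.472
```

send_rows --moves '[[[0,0,5,0,0,0,-1],[0,0,3,0,0,0,-1],[0,0,1,0,0,0,-1],[0,0,0.5,0,0,0,-1],[0,0,0.5,0,0,0,-1]]]'

```text
time_s: 13.65
position: [0.4383, 0.2767, 0.1581]
tcp_rot: [[-0.467, 0.884, -0.001], [0.884, 0.467, -0.002], [-0.002, -0.002, -1.0]]
force: [-3.6, -5.4, 3.4]
opening: 0.476
```

```bash
python3 mz.py
```

```text
t 13.9 yaw 117.87 q6 -7.81 Mz 0.1742 sd 0.026 tau6 0.152 F [-2.9 -5.3  3.4] pos [0.4383 0.2767 0.158 ] op 0.476
```

send_rows --moves '[[[0,0,5,0,0,0,-1],[0,0,3,0,0,0,-1],[0,0,1,0,0,0,-1],[0,0,0.5,0,0,0,-1],[0,0,0.5,0,0,0,-1]]]'

```text
time_s: 14.4
position: [0.4382, 0.2766, 0.1581]
tcp_rot: [[-0.307, 0.952, -0.001], [0.952, 0.307, -0.002], [-0.002, -0.002, -1.0]]
force: [-3.0, -6.0, 4.7]
opening: 0.476
```

```bash
python3 mz.py
```

```text
t 14.65 yaw 107.87 q6 2.19 Mz 0.15 sd 0.029 tau6 0.151 F [-3.1 -5.9  3.3] pos [0.4382 0.2767 0.1581] op 0.475
```

send_rows --moves '[[[0,0,5,0,0,0,-1],[0,0,3,0,0,0,-1],[0,0,1,0,0,0,-1],[0,0,0.5,0,0,0,-1],[0,0,0.5,0,0,0,-1]]]'

```text
time_s: 15.15
position: [0.4381, 0.2766, 0.158]
tcp_rot: [[-0.137, 0.991, -0.001], [0.991, 0.137, -0.003], [-0.002, -0.001, -1.0]]
force: [-3.5, -5.5, 3.4]
opening: 0.474
```

```bash
python3 mz.py
```

```text
t 15.4 yaw 97.87 q6 12.19 Mz 0.1454 sd 0.024 tau6 0.151 F [-3.  -5.4  3.9] pos [0.4381 0.2766 0.1581] op 0.474
```

send_rows --moves '[[[0,0,5,0,0,0,-1],[0,0,3,0,0,0,-1],[0,0,1,0,0,0,-1],[0,0,0.5,0,0,0,-1],[0,0,0.5,0,0,0,-1]]]'

```text
time_s: 15.9
position: [0.438, 0.2766, 0.1581]
tcp_rot: [[0.037, 0.999, -0.001], [0.999, -0.037, -0.003], [-0.003, -0.001, -1.0]]
force: [-3.1, -6.1, 3.8]
opening: 0.476
```

```bash
python3 mz.py; python3 - <<'E'
from h import *
s=capture("scene");o=cv2.imread("pics/scene0.png")
f=lambda i:cv2.resize(i[150:240,280:360],None,fx=4.5,fy=4.5,interpolation=2)
cv2.imwrite("pics/s3.png",np.hstack([f(o),f(s)]))
E
```

```text
t 16.15 yaw 87.87 q6 22.19 Mz 0.1493 sd 0.03 tau6 0.15 F [-3.2 -5.7  3.7] pos [0.438  0.2766 0.1581] op 0.474
```

View pics/s3.png

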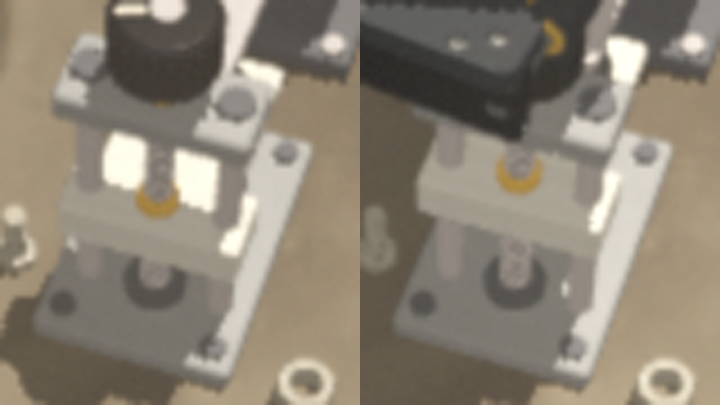

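The crops show the table about 6 px higher than at the start (brass nut from y≈200 to y≈173 in the enlargement), so the knob is turning without slip.

send_rows --moves '[[[0,0,5,0,0,0,-1],[0,0,3,0,0,0,-1],[0,0,1,0,0,0,-1],[0,0,0.5,0,0,0,-1],[0,0,0.5,0,0,0,-1]]]'

```text
time_s: 16.7
position: [0.4379, 0.2766, 0.1581]
tcp_rot: [[0.21, 0.978, -0.001], [0.978, -0.21, -0.003], [-0.003, -0.001, -1.0]]
force: [-3.8, -5.2, 4.0]
opening: 0.474
```

```bash
python3 mz.py
```

```text
t 16.95 yaw 77.87 q6 32.19 Mz 0.1383 sd 0.017 tau6 0.15 F [-3.6 -5.3  4. ] pos [0.4379 0.2766 0.1581] op 0.474
```

send_rows --moves '[[[0,0,5,0,0,0,-1],[0,0,3,0,0,0,-1],[0,0,1,0,0,0,-1],[0,0,0.5,0,0,0,-1],[0,0,0.5,0,0,0,-1]]]'

```text
time_s: 17.45
position: [0.4378, 0.2766, 0.1581]
tcp_rot: [[0.377, 0.926, -0.002], [0.926, -0.377, -0.003], [-0.003, -0.001, -1.0]]
force: [-4.4, -4.4, 3.8]
opening: 0.475
```

```bash
python3 mz.py
```

```text
t 17.7 yaw 67.87 q6 42.19 Mz 0.1792 sd 0.023 tau6 0.175 F [-3.7 -5.3  4. ] pos [0.4378 0.2767 0.1581] op 0.473
```

The torque rose from 0.150 to 0.175 N m, which means contact at about 5 N. I'll go 4° further.

send_rows --moves '[[[0,0,2,0,0,0,-1],[0,0,1,0,0,0,-1],[0,0,0.5,0,0,0,-1],[0,0,0.5,0,0,0,-1],[0,0,0.5,0,0,0,-1]]]'

```text
time_s: 18.2
position: [0.4378, 0.2767, 0.1581]
tcp_rot: [[0.448, 0.894, -0.002], [0.894, -0.448, -0.003], [-0.003, -0.0, -1.0]]
force: [-3.8, -6.3, 4.6]
opening: 0.477
```

```bash
python3 mz.py
```

```text
t 18.45 yaw 63.38 q6 46.68 Mz 0.1825 sd 0.028 tau6 0.193 F [-3.5 -5.3  4.1] pos [0.4378 0.2767 0.158 ] op 0.473
```

send_rows --moves '[[[0,0,0,0,0,0,0.5],[0,0,0,0,0,0,0.5],[0,0,0,0,0,0,0.5],[0,0,0,0,0,0,0.5],[0,0,0,0,0,0,0.5]]]'

```text
time_s: 18.95
position: [0.4392, 0.2779, 0.1582]
tcp_rot: [[0.45, 0.893, 0.001], [0.893, -0.45, 0.0], [0.001, 0.001, -1.0]]
force: [0.1, -0.1, -0.4]
opening: 0.735
```

send_rows --moves '[[[0,0,0,0,0,0,0.5],[0,0,0,0,0,0,0.5],[0,0,0,0,0,0,0.5],[0,0,0,0,0,0,0.5],[0,0,0,0,0,-0.5,0.5]]]'

```text
time_s: 19.45
position: [0.4383, 0.2774, 0.1628]
tcp_rot: [[0.45, 0.893, -0.001], [0.893, -0.45, -0.001], [-0.001, -0.001, -1.0]]
force: [0.2, -0.7, -0.6]
opening: 0.752
```

```bash
python3 st.py
```

```text
19.45 [0.4383 0.2774 0.1628] yaw 63.27 z [-0.0011 -0.001  -1.    ] q6 46.748484577945995 F [ 0.205  -0.69   -0.5756] M [ 0.0185 -0.0448 -0.0099] tau6 0.0009360114927403629 op 0.7516289004091871
```

send_rows --moves '[[[0,0,0,0,0,-2,0.5],[0,0,0,0,0,-4,0.5],[0,0,0,0,0,-4,0.5],[0,0,0,0,0,-2,0.5],[0,0,0,0,0,0,0.5]]]'

```text
time_s: 19.95
position: [0.4408, 0.2785, 0.287]
tcp_rot: [[0.45, 0.893, 0.009], [0.893, -0.45, 0.003], [0.006, 0.006, -1.0]]
force: [0.6, 1.2, -0.4]
opening: 0.748
```

send_rows --moves '[[[0,0,0,0,0,0,0.5],[0,0,0,0,0,0,0.5],[0,0,0,0,0,0,0.5],[0,0,0,0,0,0,0.5],[0,0,0,0,0,0,0.5]]]'

```text
time_s: 20.45
position: [0.4384, 0.2775, 0.2823]
tcp_rot: [[0.45, 0.893, -0.001], [0.893, -0.45, -0.001], [-0.001, -0.001, -1.0]]
force: [0.3, 0.4, 0.2]
opening: 0.752
```

```bash
python3 st.py; python3 - <<'E'
from h import *
s=capture("scene");w=capture("wrist")
f=lambda i:cv2.resize(i,(390,330),interpolation=2)
cv2.imwrite("pics/e.png",np.hstack([f(s[120:270,250:420]),f(w)]))
E
```

```text
20.45 [0.4384 0.2775 0.2823] yaw 63.27 z [-0.0012 -0.001  -1.    ] q6 46.74427180961407 F [0.2558 0.3923 0.1962] M [ 0.0018 -0.0383  0.0128] tau6 -0.00020068926914973417 op 0.7516257441116332
```

View pics/e.png

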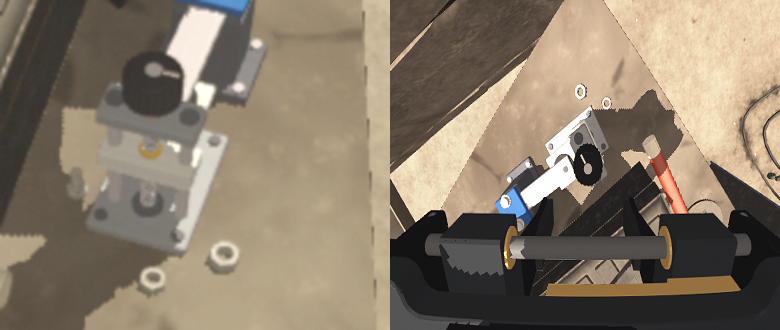

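The knob mark now points right instead of left, which fits about 198° of turn. The nuts and bolt are in place and the gripper is clear.

```bash
python3 -c "
from rig import bot
print(bot.hand_in())"
```

```text
the job is handed in; nothing more can be done
None
```

The jack is up against the bar, the knob has been released, and the job is handed in; no verdict was reported.

- **Turning:** I turned the knob about 197° clockwise in one grasp, with no regrasp needed. That raised the table about 17.5 mm.
- **Contact:** The holding torque of the last joint stayed at 0.150–0.152 N m while the table rose freely. It went to 0.175 N m at contact and to 0.193 N m after 4.5° more, so I stopped there. That rise suggests about 8–9 N on the bar, which would lift it about 1 mm at the pad.
- **Final checks:** After release the wrist force was within noise of zero, and the gripper stood about 10 cm above the knob. The last pictures show the knob mark turned about as far as expected and the nuts and bolt where they were. The job took about 20.5 s.
- **Not measured:** The bar force and lift come only from the torque and the turn angle. The wrist moment sensor showed the same rise, but less clearly because of noise. The network's knob position was 2–3 cm off, so I located the knob from pixels instead.

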